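Make up the plotter spare-parts tray

ROBOT

A 6-joint arm with a two-finger parallel gripper is mounted at the origin on the work surface. World frame = base frame: x ahead of the robot, y to its left, z up, the work surface at z = 0. Lengths are in m, angles in degrees, forces in N, time in s.
With the tool pointing down it reaches from about 0.3 to 0.75 m from the base axis. Payload 8.5 kg.
Tool frame: the origin (TCP) lies midway between the tips of the shut fingers; the grasp point (between the pads) lies 19 mm behind it; z points along the fingers, y is the line along which they close (so a half turn about z gives the same grasp; the last joint's range is limited). The gripper opens to 85 mm and grips with 20 to 120 N. Pads are 22 mm wide; open, the fingers measure 114 mm over their backs; the gripper's body (76 mm by 85 mm) begins 54 mm behind the grasp point. The pads swing forward as they close: fully open they stand 13 mm farther back than shut.
Start: joints at [-85.617, 21.807, 74.336, -0, 83.858, -12.336], TCP at [0.158, -0.527, 0.231] pointing down, gripper open.
Joint ranges: [-178.18, 178.18], [-50.72, 133.34], [12.68, 142.11], [-81.47, 261.47], [9.98, 163.14], [-165.26, 165.26]. Speed limits (degrees/s): [136.94, 136.94, 180, 180, 180, 180].

INTERFACE

Orientations are given as a 3x3 rotation matrix whose columns are the frame's x, y, z axes.
In Python, from rig import env, viewer, recognise, pinpoint gives the robot as it stands.
- The arm moves only by the tool move_arm, never from a script. Its argument "plan" is text: rows parted by semicolons, each of 7 numbers parted by spaces: the shift along the tool's x, y, z in m, then the turn, a rotation vector about the tool's x, y, z in rad, then the finger opening in m, from 0 to 0.0854. A call has 1 to 12 rows; each row shifts and turns the commanded pose from where the row before left it, along the tool's axes as they then stand; what a row does not reach is not made up. A row lasts 1/8 s, in which the tool goes at most 62.5 mm and 10.7 degrees, less where a joint would pass 70% of its speed; a pose out of reach is approached as far as the arm can. A call is refused whole if a number of a shift passes 0.0625 or a number of a turn 0.188, either way. A call with a gripper value outside its range is refused whole. The fingers move at their own pace and stop on an object; "grip_force" is the grip in N (left out, the last holds). Time passes only in rows, so rows that do not move let the fingers close. It gives the time, the measured TCP pose, the force, the opening and the grip force at its end, in the units of the state.
- env.observe(): the state, without advancing time (a new reading comes with each control period).
- viewer.get_image(name): name is "scene" or "side" or "wrist"; returns (picture, depth): 384x512x3 uint8, red, green, blue; 384x512 float32, m along the optical axis (not along the pixel's ray), 0 where there is no reading.
- viewer.calibration(name): a dict with "fx", "fy", "cx", "cy" (pixels), "R" (3x3) and "t" (3): a world point X has camera coordinates R X + t. Camera axes: x right, y down, z forward; pixel columns grow to the right and rows downward; lengths in m; the calibration is good to about 2 mm. A picture is of the moment at which its call begins: read the wrist's pose just before it. calibration takes no time and is no camera call; for the wrist camera it gives the pose at the moment of the call.
- env.close_job(): hands the job in; it is judged then, once.
Trained networks look in the newest picture that a camera, given by its name, has taken for a name from the list of things; names that differ only in an ending like _2 or _b are one class to them, and where a whole thing is asked for, a point or a joint stands for the part that bears it (a point fixed in the world has none). Each returns a list of dicts, best first, with "conf" (0 to 1); they miss things now and then, are a little off and sometimes report something else, mostly with a low value. They report only what shows in the picture. A call takes as long as a camera call. They do not tell look-alikes from the thing itself.
- recognise(camera, name): "extent" ([centre column, centre row, width, height] in pixels, round what is visible of it).
- pinpoint(camera, name): "pixel" ([column, row] in pixels: a listed point, or the origin of a listed thing).
The state is a dict: "time_s": time; "q": joint angles; "qvel": joint speeds; "joint_efforts": joint torques, N m; "position": TCP position; "tool_rot": TCP orientation; "ft_force": force on the tool from outside, world axes, zero at the start; "wrist_torque": the same for the moment, N m; "grip_width": finger opening in m; "gripper_force": force on a finger pad.
Only numpy, scipy, OpenCV 4.12 (cv2) and the standard library are available. Lean on these libraries where they do the work, as an engineer would, in place of code of your own. Each camera call takes 0.05 s, during which the arm holds its last target. There are 200 camera calls.

TASK

Make up the spare-parts tray for a cutting plotter: put the pinch roller with the navy wheels in the yellow cup, the blade holder with the purple collar in the black cup, the motor in the white cup and the toothed pulley in the blue cup, each standing upright on the floor of its cup. Leave the two look-alikes, the orange-wheeled roller and the red-collared holder, standing where they are on the bench, and do not disturb them.

Things in the scene. Friction and masses are not known exactly. Their poses are not given: they have to be found in the camera images.
- navy_roller: loose pinch roller: grey base 46 (x) x 24 (y) x 14 mm, grey middle post 14 (x) x 24 (y) mm, 38 mm tall, between two navy-blue wheels 23 mm in diameter, axle along x at 26 mm height. Stands wheels up. Origin at the centre of its underside, z up; grip the post across y (24 mm). About 60 g. Goes in the yellow cup
- purple_holder: loose blade holder standing upright, round, 52 mm tall: dark foot 24 mm in diameter, 8 mm high; brass barrel 16 mm in diameter; purple collar 22 mm in diameter from 24 to 46 mm height; thin steel nose. Origin at the centre of its underside, z up; grip the collar. About 50 g. Goes in the black cup
- motor: loose square stepper motor standing shaft up: 35 x 35 mm, aluminium end plates, black middle (34 mm wide), body 42 mm tall, then a boss, thin shaft and small brass pinion up to 54 mm. Origin at the centre of its underside, x, y square to its sides, z up. Grip across x or y (35 mm). About 170 g. Goes in the white cup
- pulley: loose round toothed belt pulley in bare aluminium standing on end, 37 mm tall, toothed barrel 31 mm in diameter between two flanges 36 mm in diameter and 4 mm thick; grip across the flanges (36 mm), any way round. Origin at the centre of its underside, z up along its axis. About 60 g. Goes in the blue cup
- orange_roller: LOOK-ALIKE, leave alone: loose pinch roller: grey base 46 (x) x 24 (y) x 14 mm, grey middle post 14 (x) x 24 (y) mm, 38 mm tall, between two orange wheels 23 mm in diameter, axle along x at 26 mm height. Stands wheels up. Origin at the centre of its underside, z up; grip the post across y (24 mm). About 60 g
- red_holder: LOOK-ALIKE, leave alone: loose pen holder standing upright, round, 52 mm tall: dark foot 24 mm in diameter, 8 mm high; brass barrel 16 mm in diameter; red collar 22 mm in diameter from 24 to 46 mm height; thin steel nose. Origin at the centre of its underside, z up; grip the collar. About 50 g
- yellow_cup: square yellow plastic cup, open on top, 78 x 78 mm outside, 72 x 72 inside, 22 high, 3 mm walls and floor; fixed in the grey kit tray, underside 4 mm, inner floor 7 mm and rim 26 mm above the bench. Origin at the centre of its underside; x, y along its walls, z up. The four cups stand two by two, 82 mm apart centre to centre, in an order that changes
- black_cup: square black plastic cup, open on top, 78 x 78 mm outside, 72 x 72 inside, 22 high, 3 mm walls and floor; fixed in the grey kit tray, underside 4 mm, inner floor 7 mm and rim 26 mm above the bench. Origin at the centre of its underside; x, y along its walls, z up. The four cups stand two by two, 82 mm apart centre to centre, in an order that changes
- white_cup: square white plastic cup, open on top, 78 x 78 mm outside, 72 x 72 inside, 22 high, 3 mm walls and floor; fixed in the grey kit tray, underside 4 mm, inner floor 7 mm and rim 26 mm above the bench. Origin at the centre of its underside; x, y along its walls, z up. The four cups stand two by two, 82 mm apart centre to centre, in an order that changes
- blue_cup: square blue plastic cup, open on top, 78 x 78 mm outside, 72 x 72 inside, 22 high, 3 mm walls and floor; fixed in the grey kit tray, underside 4 mm, inner floor 7 mm and rim 26 mm above the bench. Origin at the centre of its underside; x, y along its walls, z up. The four cups stand two by two, 82 mm apart centre to centre, in an order that changes
Not all that is in view belongs to the job. Several things have the shape of the yellow_cup; the one meant has the colours described above.

How it is judged (in metres and radians):
At the end, for the whole second after the job is handed in: Each part in its own cup: centre within 26 mm of the cup's centre along both sides, underside on the cup floor (origin under 8 mm above the cup's), upright within 0.15 rad, at rest, released. Orange roller and red holder upright, within 15 mm of where they began (x of navy_roller in the frame of yellow_cup between -0.026 and 0.026 m and y of navy_roller in the frame of yellow_cup between -0.026 and 0.026 m and z of navy_roller in the frame of yellow_cup between -0.002 and 0.008 m and angle between each of navy_roller, purple_holder, motor, pulley, orange_roller, red_holder's own z axis and vertical below 0.15 rad and linear speed of each of navy_roller, purple_holder, motor, pulley below 0.02 m/s and angular speed of each of navy_roller, purple_holder, motor, pulley below 0.2 rad/s and contact force between each of navy_roller, purple_holder, motor, pulley and the fingers below 0.05 N and x of purple_holder in the frame of black_cup between -0.026 and 0.026 m and y of purple_holder in the frame of black_cup between -0.026 and 0.026 m and z of purple_holder in the frame of black_cup between -0.002 and 0.008 m and x of motor in the frame of white_cup between -0.026 and 0.026 m and y of motor in the frame of white_cup between -0.026 and 0.026 m and z of motor in the frame of white_cup between -0.002 and 0.008 m and x of pulley in the frame of blue_cup between -0.026 and 0.026 m and y of pulley in the frame of blue_cup between -0.026 and 0.026 m and z of pulley in the frame of blue_cup between -0.002 and 0.008 m and distance of each of orange_roller, red_holder from where it was at the start of the episode below 0.015 m); the robot touches nothing.
It fails at once if the orange roller (look-alike) is moved more than 15 mm or tipped over (distance of orange_roller from where it was at the start of the episode above 0.015 m or angle between orange_roller's own z axis and vertical above 0.3 rad).
It fails at once if the red holder (look-alike) is moved more than 15 mm or tipped over (distance of red_holder from where it was at the start of the episode above 0.015 m or angle between red_holder's own z axis and vertical above 0.3 rad).
It also fails if it takes over 96 s, if anything falls off the work surface, if the arm or the gripper's body presses on something with over 40 N, if the wrist force passes 120 N, or if a joint passes its speed limit or range.

## Working session

There is one attempt and no reset: what is moved stays moved. The work goes in short steps, Python scripts to look and compute and a tool call to move; the robot and the scene stay as the last step left them, time stands still between calls to the robot, and variables do not carry over. Pictures are saved under pics/ and viewed, at most 14 in all, crops included, and the job is handed in when it is done.

Besides the shell and the picture viewer there is one more tool, called after ">>>" in YAML: its name, and indented under it one key for each argument. move_arm: Moves the arm, as the interface text tells. Its arguments: {"type":"object","properties":{"plan":{"type":"string"},"grip_force":{"type":"number"}},"required":["plan"]}

```bash
ls; mkdir -p pics; cat > h.py <<'E'
import numpy as np, cv2
from rig import env, viewer, recognise, pinpoint
def shot(n,f=None):
    p,d=viewer.get_image(n)
    if f: cv2.imwrite('pics/'+f,p[:,:,::-1])
    return p,d,viewer.calibration(n)
def world(c,u,v,z=None,d=None):
    R=np.array(c['R']);t=np.array(c['t'])
    r=np.array([(u-c['cx'])/c['fx'],(v-c['cy'])/c['fy'],1.])
    o=-R.T@t; w=R.T@r
    return o+w*(d if d is not None else (z-o[2])/w[2])
E
python3 - <<'E'
from h import *
ims=[]
for n in ['scene','side','wrist']:
    p,d,c=shot(n,n+'0.png'); print(n,{k:np.round(v,3).tolist() for k,v in c.items()})
    for k in ['navy_roller','purple_holder','motor','pulley','orange_roller','red_holder','yellow_cup','black_cup','white_cup','blue_cup']:
        print(k,[(np.round(r['pixel']).astype(int).tolist(),round(r['conf'],2),np.round(world(c,*r['pixel'],z=0.004 if 'cup' in k else 0),3).tolist()) for r in pinpoint(n,k)[:5]])
print(env.observe())
E
```

```text
pics
scene {'fx': 428.948, 'fy': 428.948, 'cx': 256.947, 'cy': 188.572, 'R': [[-0.806, 0.592, -0.004], [0.415, 0.561, -0.717], [-0.421, -0.579, -0.698]], 't': [0.393, -0.169, 1.346]}
navy_roller [([168, 166], 0.6, [0.61, -0.268, 0.0]), ([223, 138], 0.43, [0.41, -0.286, 0.0])]
purple_holder [([361, 306], 0.53, [0.493, 0.383, 0.0])]
motor [([219, 143], 0.8, [0.433, -0.27, 0.0])]
pulley [([292, 303], 0.68, [0.607, 0.29, 0.0])]
orange_roller [([336, 254], 0.54, [0.44, 0.25, -0.0])]
red_holder [([180, 135], 0.45, [0.51, -0.377, 0.0])]
yellow_cup [([290, 176], 0.89, [0.356, -0.023, 0.004]), ([240, 182], 0.58, [0.484, -0.083, 0.004])]
black_cup [([212, 193], 0.66, [0.569, -0.095, 0.004])]
white_cup [([229, 212], 0.94, [0.57, -0.009, 0.004])]
blue_cup [([255, 200], 0.91, [0.49, -0.004, 0.004])]
side {'fx': 478.909, 'fy': 478.909, 'cx': 255.724, 'cy': 190.946, 'R': [[0.998, -0.067, 0.02], [-0.031, -0.682, -0.731], [0.063, 0.729, -0.682]], 't': [-0.491, 0.06, 1.221]}
navy_roller [([316, 288], 0.84, [0.61, -0.258, 0.0])]
purple_holder [([248, 124], 0.42, [0.492, 0.377, 0.0])]
motor [([232, 149]
[... 997 characters left out ...]
.38576230e+01, -1.23370648e+01]), 'qvel': array([-0.02154704, -0.06983007, -0.06633338, -0.0567414 ,  0.04706068,
        0.03364492]), 'joint_efforts': array([ 1.28694017e-03, -4.48319757e+01, -2.31467271e+01, -2.01088610e-04,
        4.51253127e-04, -1.82984303e-05]), 'position': array([ 0.15822081, -0.52672471,  0.23133298]), 'tool_rot': array([[ 9.57723004e-01,  2.87691929e-01,  2.11400259e-05],
       [ 2.87691930e-01, -9.57723005e-01, -1.24028315e-05],
       [ 1.66780946e-05,  1.79602919e-05, -1.00000000e+00]]), 'ft_force': array([ 0.30169549, -0.24851702,  0.69303905]), 'wrist_torque': array([0.03916103, 0.04995669, 0.01347239]), 'gripper_force': 0.0, 'grip_width': 0.085731908580555}
```

```bash
python3 - <<'E'
import cv2,numpy as np
a=cv2.imread('pics/scene0.png');b=cv2.imread('pics/side0.png')
cv2.imwrite('pics/a1.png',cv2.resize(a[90:350,130:450],None,fx=2.3,fy=2.3,interpolation=3))
cv2.imwrite('pics/b1.png',cv2.resize(b[90:370,150:380],None,fx=2.1,fy=2.1,interpolation=3))
E
```

```text
(no output)
```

View pics/a1.png

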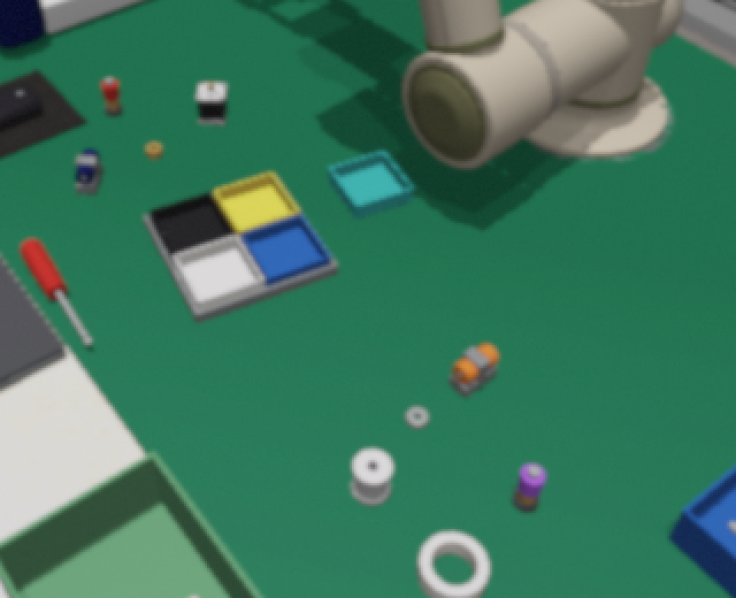

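View pics/b1.png

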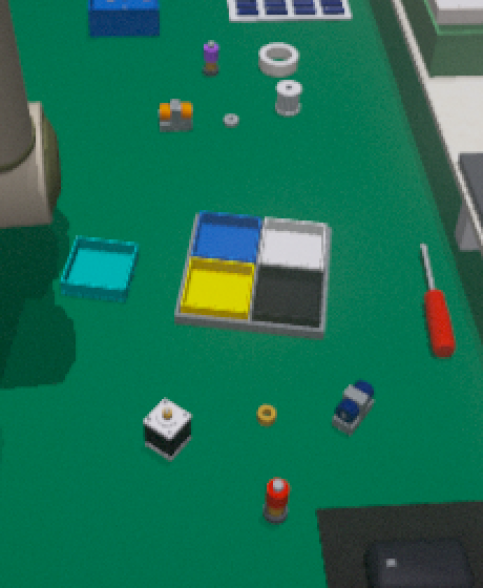

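The scene picture shows the yellow tray cup at about (240,182). The cup at (290,176) is teal, so it is a decoy. The two rollers are navy (168,166) and orange (336,254); the navy one fits. The two holders are purple (361,306) and red (180,135); the purple one fits. I'm moving over the motor side for a wrist view.

>>> move_arm:
  plan: "0.045 -0.019 0 0 0 0 0.085;0.045 -0.019 0 0 0 0 0.085;0.045 -0.019 0 0 0 0 0.085;0.045 -0.019 0 0 0 0 0.085;0.045 -0.019 0 0 0 0 0.085;0.045 -0.019 0 0 0 0 0.085;0.045 -0.019 0 0 0 0 0.085;0.045 -0.019 0 0 0 0 0.085;0 0 0 0 0 0 0.085;0 0 0 0 0 0 0.085"

```text
time_s: 2.9
position: [0.459, -0.2778, 0.2313]
tool_rot: [[0.958, 0.288, -0.0], [0.288, -0.958, -0.0], [-0.0, 0.0, -1.0]]
ft_force: [0.8, 0.5, 0.0]
grip_width: 0.0849
gripper_force: 0.0
```

```bash
cat >> h.py <<'E'
def look(names,f):
    s=env.observe(); p,d,c=shot('wrist',f)
    print(s['time_s'],s['position'].round(4),'q',s['q'].round(1),'xaxis deg',np.degrees(np.arctan2(s['tool_rot'][1,0],s['tool_rot'][0,0])).round(1))
    for k in names:
        print(k,[(np.round(r['pixel']).astype(int).tolist(),round(r['conf'],2),np.round(world(c,*r['pixel'],z=0.004 if 'cup' in k else 0),4).tolist()) for r in pinpoint('wrist',k)[:3]])
    # cloud
    v,u=np.mgrid[:384,:512]; R=np.array(c['R']);t=np.array(c['t'])
    P=np.stack([(u-c['cx'])/c['fx']*d,(v-c['cy'])/c['fy']*d,d],-1)
    W=(P-t)@R; W[d<=0]=np.nan
    return p,W,c
def top(W,xy,z0,z1,r=.035):
    m=(np.hypot(W[...,0]-xy[0],W[...,1]-xy[1])<r)&(W[...,2]>z0)&(W[...,2]<z1)
    Q=W[m]; rc=cv2.minAreaRect((Q[:,:2]*1000).astype(np.float32))
    print(xy,'n',len(Q),'mean',Q.mean(0).round(4),'zmax',Q[:,2].max().round(4),'rect mm',np.round(rc[0],1),np.round(rc[1],1),round(rc[2],1))
    return Q
def go(xy,z=None):
    s=env.observe(); T=s['tool_rot']; D=np.array([xy[0],xy[1],s['position'][2] if z is None else z])-s['position']
    print('go',xy,'tool shift',(T.T@D).round(4))
E
python3 - <<'E'
from h import *
p,W,c=look(['navy_roller','motor','red_holder','yellow_cup','black_cup','white_cup','blue_cup'],'w1.png')
top(W,(.428,-.277),.036,.046)
top(W,(.61,-.263),.03,.045)
top(W,(.61,-.263),.005,.045)
E
```

```text
2.9 [ 0.459  -0.2778  0.2313] q [-43.8  20.5  76.5  -0.   83.1  29.4] xaxis deg 16.7
navy_roller [([77, 6], 0.65, [0.5792, -0.0137, 0.0]), ([284, 41], 0.55, [0.613, -0.2562, 0.0])]
motor [([256, 193], 0.76, [0.4202, -0.2768, 0.0]), ([120, 106], 0.53, [0.4826, -0.0779, 0.0]), ([58, 75], 0.47, [0.4965, 0.0012, 0.0])]
red_holder [([342, 146], 0.61, [0.5158, -0.3696, 0.0])]
yellow_cup [([74, 192], 0.74, [0.3497, -0.0344, 0.004])]
black_cup [([145, 43], 0.96, [0.5625, -0.098, 0.004])]
white_cup [([77, 5], 0.7, [0.5797, -0.0163, 0.004])]
blue_cup [([58, 74], 0.59, [0.499, -0.0019, 0.004])]
(0.428, -0.277) n 692 mean [ 0.4184 -0.2766  0.0423] zmax 0.0456 rect mm [ 417. -277.] [35.3 35. ] 50.4
(0.61, -0.263) n 931 mean [ 0.6133 -0.2555  0.0361] zmax 0.0412 rect mm [ 613.9 -256.1] [44.4 24.4] 49.2
(0.61, -0.263) n 1178 mean [ 0.6114 -0.2554  0.0323] zmax 0.0412 rect mm [ 613.6 -256.3] [45.3 24.5] 49.6
```

View pics/w1.png

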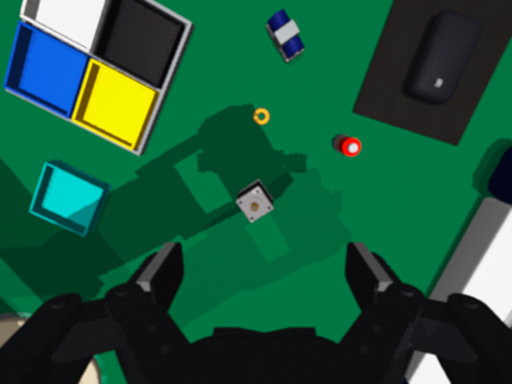

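Wrist view: the motor is at (255,201), the navy roller at (286,35), the red holder at (350,147), and the yellow tray cup at (117,105). The teal decoy is at (70,197). Next I turn over the motor and descend.

>>> move_arm:
  plan: "-0.0387 -0.0127 0 0 0 0 0.085;0 0 0.04 0 0 -0.147 0.085;0 0 0.04 0 0 -0.147 0.085;0 0 0.04 0 0 -0.147 0.085;0 0 0.03 0 0 -0.147 0.085;0 0 0 0 0 0 0.085;0 0 0 0 0 0 0.085"
  grip_force: 40

```text
time_s: 4.18
position: [0.419, -0.2771, 0.0825]
tool_rot: [[0.64, 0.769, 0.001], [0.769, -0.64, -0.001], [-0.0, 0.002, -1.0]]
ft_force: [0.4, -0.3, 0.4]
grip_width: 0.0848
gripper_force: 0.0
```

```bash
python3 - <<'E'
from h import *
p,W,c=look([],'w2.png')
top(W,(.4183,-.277),.036,.046)
go((.4183,-.2768),.010)
E
```

```text
4.175 [ 0.419  -0.2771  0.0825] q [-47.   26.7  94.5   0.   58.7  -7.2] xaxis deg 50.2
(0.4183, -0.277) n 2141 mean [ 0.4186 -0.2755  0.0424] zmax 0.046 rect mm [ 417.3 -276.9] [35.4 35. ] 50.5
go (0.4183, -0.2768) tool shift [-0.0002 -0.001   0.0727]
```

View pics/w2.png

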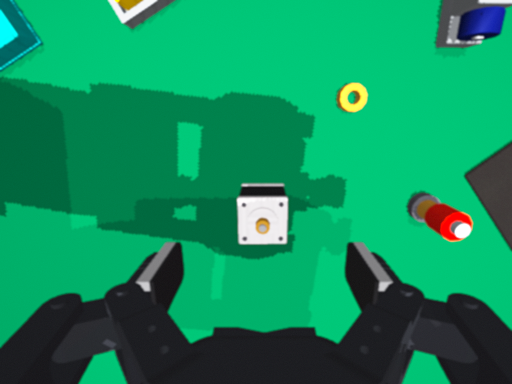

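The motor sits square between the fingers at (263,220), and the red holder at (440,218) is well clear. I'm descending to grip it.

>>> move_arm:
  plan: "-0.001 -0.001 0.035 0 0 0 0.085;0 0 0.0375 0 0 0 0.085;0 0 0 0 0 0 0.085;0 0 0 0 0 0 0.02;0 0 0 0 0 0 0.02;0 0 0 0 0 0 0.02;0 0 0 0 0 0 0.02;0 0 0 0 0 0 0.02;0 0 0 0 0 0 0.02"
  grip_force: 50

```text
time_s: 5.35
position: [0.4176, -0.2771, 0.0101]
tool_rot: [[0.637, 0.771, 0.002], [0.771, -0.637, -0.002], [-0.0, 0.002, -1.0]]
ft_force: [-1.3, 1.1, 8.2]
grip_width: 0.034
gripper_force: 49.0
```

>>> move_arm:
  plan: "0 0 -0.04 0 0 0 0.02;0 0 -0.06 0 0 0 0.02;0 0 -0.06 0 0 0 0.02;0 0 -0.06 0 0 0 0.02;0.042 -0.008 0 0 0 0 0.02;0.042 -0.008 0 0 0 0 0.02;0.042 -0.008 0 0 0 0 0.02;0.042 -0.008 0 0 0 0 0.02;0.042 -0.008 0 0 0 0 0.02;0 0 0 0 0 0 0.02;0 0 0 0 0 0 0.02"

```text
time_s: 6.72
position: [0.5198, -0.0896, 0.2288]
tool_rot: [[0.637, 0.771, -0.0], [0.771, -0.637, -0.0], [-0.0, -0.0, -1.0]]
ft_force: [-0.5, -0.1, -2.2]
grip_width: 0.0338
gripper_force: 50.6
```

```bash
python3 - <<'E'
from h import *
p,W,c=look(['yellow_cup','black_cup','white_cup','blue_cup'],'w3.png')
hsv=cv2.cvtColor(p,cv2.COLOR_RGB2HSV)
m=(W[...,2]>.0)&(W[...,2]<.03)&(W[...,0]>.38)
for n,s in dict(yellow=((20,90,60),(35,255,255)),blue=((104,120,60),(125,255,255))).items():
    q=W[(cv2.inRange(hsv,s[0],s[1])>0)&m]; print(n,len(q),cv2.minAreaRect((q[:,:2]*1000).astype('f4')))
# whole tray: anything 2..30mm high
mm=((W[...,2]>.0025)&(W[...,2]<.03)).astype(np.uint8); mm=cv2.morphologyEx(mm,cv2.MORPH_OPEN,np.ones((5,5)))
n,l,st,ce=cv2.connectedComponentsWithStats(mm)
for i in range(1,n):
    if st[i,4]>1500: q=W[l==i]; print(st[i],cv2.minAreaRect((q[:,:2]*1000).astype('f4')))
E
```

```text
6.725 [ 0.5198 -0.0896  0.2288] q [-22.6  19.7  78.1  -0.   82.2  16.9] xaxis deg 50.4
yellow_cup [([144, 211], 0.69, [0.3507, -0.0283, 0.004]), ([238, 180], 0.57, [0.4814, -0.0796, 0.004])]
black_cup [([292, 151], 0.6, [0.5634, -0.0954, 0.004])]
white_cup [([265, 94], 0.95, [0.5805, -0.0185, 0.004])]
blue_cup [([207, 127], 0.58, [0.498, -0.002, 0.004])]
yellow 3839 ((583.8549194335938, -175.5591583251953), (217.6320343017578, 328.7386169433594), 76.45735931396484)
blue 3089 ((531.372314453125, -110.30378723144531), (108.06148529052734, 331.23065185546875), 17.919689178466797)
[ 376    0   75  127 2164] ((735.3826904296875, -103.07958221435547), (162.57179260253906, 25.824037551879883), 84.31510162353516)
[  157    40   181   184 18534] ((529.7255249023438, -48.70824432373047), (172.5045166015625, 172.6282958984375), 78.92904663085938)
[ 440  266   72   59 2365] ((646.8893432617188, -453.01031494140625), (87.15091705322266, 104.56372833251953), 88.6718521118164)
[   0  276   52   90 2827] ((72.65562438964844, -41.47273254394531), (160.24412536621094, 64.2310562133789), 45.35428237915039)
```

View pics/w3.png

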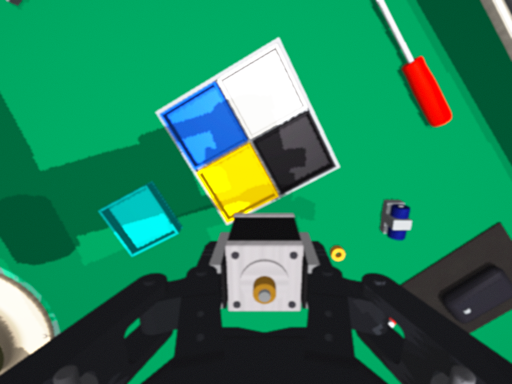

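The motor is held upright. The white cup is at pixel (262,90), which works out to (0.578,-0.016). The tray centre is (0.530,-0.049) with yaw -11°. I'm going to the white cup with the fingers along its diagonal.

>>> move_arm:
  plan: "0.0467 -0.001 0 0 0 0 0.02;0.0467 -0.001 0 0 0 0 0.02;0 0 0.05 0 0 0.144 0.02;0 0 0.05 0 0 0.144 0.02;0 0 0.05 0 0 0 0.02;0 0 0.03 0 0 0 0.02;0 0 0 0 0 0 0.02;0 0 0.015 0 0 0 0.02;0 0 0.0155 0 0 0 0.02;0 0 0 0 0 0 0.02"

```text
time_s: 8.22
position: [0.5782, -0.0162, 0.0179]
tool_rot: [[0.83, 0.558, 0.0], [0.558, -0.83, 0.0], [0.0, -0.0, -1.0]]
ft_force: [-0.9, -0.5, -2.0]
grip_width: 0.0337
gripper_force: 50.6
```

>>> move_arm:
  plan: "0 0 0 0 0 0 0.043;0 0 0 0 0 0 0.043;0 0 0 0 0 0 0.043;0 0 -0.02 0 0 0 0.043;0 0 -0.04 0 0 0 0.043;0 0 -0.05 0 0 0 0.06;0 0 -0.05 0 0 0 0.085;0 0 -0.05 0 0 0 0.085"

```text
time_s: 9.22
position: [0.5779, -0.016, 0.2302]
tool_rot: [[0.83, 0.558, 0.0], [0.558, -0.83, -0.0], [0.0, 0.0, -1.0]]
ft_force: [1.4, -0.2, -0.3]
grip_width: 0.0852
gripper_force: 0.0
```

>>> move_arm:
  plan: "-0.0208 0.0438 0 0 0 0 0.085;-0.0208 0.0438 0 0 0 0 0.085;-0.0208 0.0438 0 0 0 0 0.085;-0.0208 0.0438 0 0 0 0 0.085;-0.0208 0.0438 0 0 0 0 0.085;0 0 0.05 0 0 -0.136 0.085;0 0 0.05 0 0 -0.136 0.085;0 0 0.03 0 0 0 0.085;0 0 0 0 0 0 0.085"

```text
time_s: 10.35
position: [0.6131, -0.2554, 0.0963]
tool_rot: [[0.65, 0.76, -0.004], [0.76, -0.65, 0.003], [-0.001, -0.005, -1.0]]
ft_force: [-0.4, 0.5, 0.7]
grip_width: 0.0847
gripper_force: 0.0
```

```bash
python3 - <<'E'
from h import *
p,W,c=look(['navy_roller'],'w4.png')
top(W,(.6137,-.256),.005,.045)
Q=top(W,(.6137,-.256),.0365,.045)
go((.6137,-.256),.010)
E
```

```text
10.35 [ 0.6131 -0.2554  0.0963] q [-32.8  39.6  65.3  -0.   75.3   7.7] xaxis deg 49.5
navy_roller [([267, 199], 0.83, [0.6142, -0.2597, 0.0])]
(0.6137, -0.256) n 1834 mean [ 0.6183 -0.2529  0.0352] zmax 0.0417 rect mm [ 615.8 -255.9] [45.3 23.7] 49.7
(0.6137, -0.256) n 1201 mean [ 0.6161 -0.2556  0.0391] zmax 0.0417 rect mm [ 615.5 -256.4] [44.1 23.3] 49.7
go (0.6137, -0.256) tool shift [-0.0004 -0.001   0.0898]
```

View pics/w4.png

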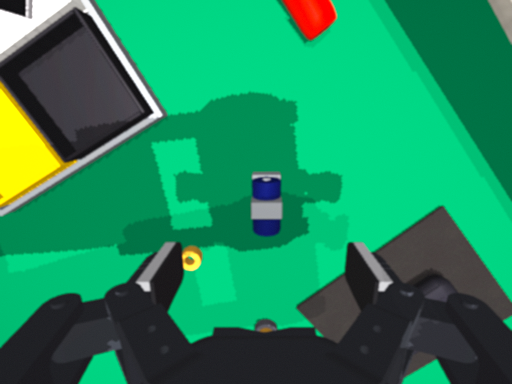

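The navy roller is at (267,202), centred between the fingers. The red holder at (264,325) is 15 cm behind, and the brass ring at (190,258) is clear. I'm gripping the roller.

>>> move_arm:
  plan: "0 0.001 0.042 0 0 0 0.085;0 0 0.042 0 0 0 0.085;0 0 0 0 0 0 0.085;0 0 0 0 0 0 0.015;0 0 0 0 0 0 0.015;0 0 0 0 0 0 0.015;0 0 0 0 0 0 0.015;0 0 0 0 0 0 0.015;0 0 0 0 0 0 0.015;0 0 0 0 0 0 0.015"
  grip_force: 35

```text
time_s: 11.7
position: [0.6152, -0.2568, 0.0155]
tool_rot: [[0.65, 0.76, 0.001], [0.76, -0.65, -0.001], [0.0, 0.002, -1.0]]
ft_force: [-1.4, 1.8, 6.3]
grip_width: 0.0233
gripper_force: 35.3
```

>>> move_arm:
  plan: "0 0 -0.035 0 0 0 0.015;0 0 -0.05 0 0 0 0.015;0 0 -0.05 0 0 0 0.015;0.0094 -0.0432 0 0 0 0 0.015;0.0094 -0.0432 0 0 0 0 0.015;0.0094 -0.0432 0 0 0 0 0.015;0.0094 -0.0432 0 0 0 0 0.015;0.0094 -0.0432 0 0 0 0 0.015;0 0 0.04 0 0 0.136 0.015;0 0 0.04 0 0 0.136 0.015;0 0 0 0 0 0 0.015;0 0 0 0 0 0 0.015"

```text
time_s: 13.2
position: [0.4818, -0.0808, 0.0706]
tool_rot: [[0.829, 0.56, 0.002], [0.56, -0.829, -0.001], [0.001, 0.001, -1.0]]
ft_force: [0.4, -0.0, 0.2]
grip_width: 0.0233
gripper_force: 34.6
```

```bash
python3 - <<'E'
from h import *
p,W,c=look([],'w5.png')
go((.4816,-.081),.0235)
E
```

```text
13.2 [ 0.4818 -0.0808  0.0706] q [-23.4  26.7  97.4   0.   55.8  32.5] xaxis deg 34.1
go (0.4816, -0.081) tool shift [-0.0004 -0.0002  0.0473]
```

View pics/w5.png

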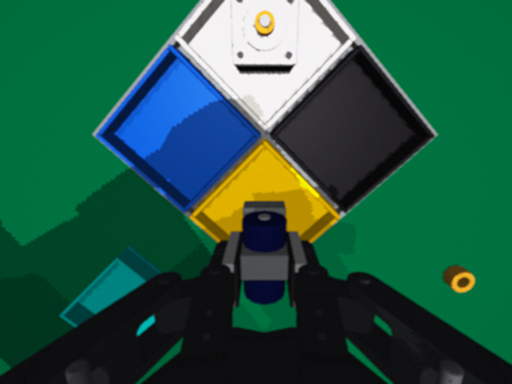

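The motor stands in the white cup at (265,35). The navy roller is held upright over the yellow cup at (265,245). I'm lowering and releasing it.

>>> move_arm:
  plan: "0 0 0.025 0 0 0 0.015;0 0 0.022 0 0 0 0.015;0 0 0 0 0 0 0.015;0 0 0 0 0 0 0.035;0 0 0 0 0 0 0.035;0 0 0 0 0 0 0.035;0 0 -0.02 0 0 0 0.035;0 0 -0.04 0 0 0 0.035;0 0 -0.05 0 0 0 0.06;0 0 -0.05 0 0 0 0.085;0 0 -0.05 0 0 0 0.085"

```text
time_s: 14.62
position: [0.4807, -0.0804, 0.2343]
tool_rot: [[0.83, 0.558, 0.0], [0.558, -0.83, -0.0], [0.0, 0.0, -1.0]]
ft_force: [0.1, -0.9, -0.3]
grip_width: 0.0849
gripper_force: 0.0
```

>>> move_arm:
  plan: "0.0358 -0.0328 0 0 0 0 0.085;0.0358 -0.0328 0 0 0 0 0.085;0.0358 -0.0328 0 0 0 0 0.085;0.0358 -0.0328 0 0 0 0 0.085;0.0358 -0.0328 0 0 0 0 0.085;0.0358 -0.0328 0 0 0 0 0.085;0.0358 -0.0328 0 0 0 0 0.085;0 0 0 0 0 0 0.085;0 0 0 0 0 0 0.085"

```text
time_s: 15.75
position: [0.5607, 0.2494, 0.2322]
tool_rot: [[0.83, 0.558, -0.0], [0.558, -0.83, -0.0], [-0.001, 0.0, -1.0]]
ft_force: [0.1, -1.0, -0.3]
grip_width: 0.0853
gripper_force: 0.0
```

```bash
python3 - <<'E'
from h import *
p,W,c=look(['pulley','purple_holder','orange_roller'],'w6.png')
top(W,(.605,.287),.03,.042)
top(W,(.492,.38),.035,.048)
top(W,(.443,.246),.01,.045)
E
```

```text
15.75 [0.5607 0.2494 0.2322] q [12.9 28.3 63.3 -0.  88.4 69. ] xaxis deg 33.9
pulley [([262, 125], 0.95, [0.6056, 0.2819, 0.0])]
purple_holder [([156, 148], 0.7, [0.5017, 0.384, 0.0])]
orange_roller [([216, 235], 0.9, [0.4366, 0.252, 0.0])]
(0.605, 0.287) n 745 mean [0.6073 0.287  0.0372] zmax 0.0394 rect mm [607.1 287. ] [35.3 34.6] 79.4
(0.492, 0.38) n 237 mean [0.5037 0.3809 0.0445] zmax 0.0478 rect mm [501.7 382.5] [20.4 21.1] 32.0
(0.443, 0.246) n 662 mean [0.4484 0.2534 0.0323] zmax 0.0395 rect mm [443.6 252.3] [46.3 23.9] 2.8
```

View pics/w6.png

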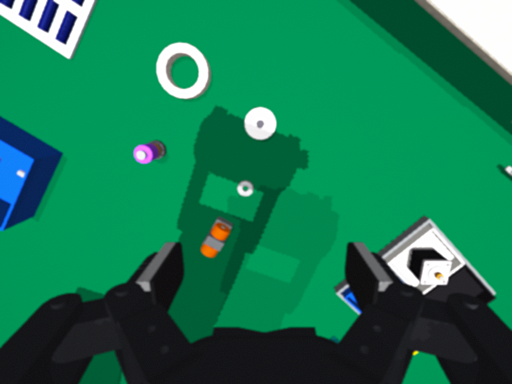

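Wrist view: the pulley is at (260,124), the purple holder's top at (143,155), and the orange roller at (216,239). The tape roll at (183,70) is clear of the fingers. I'm taking the pulley.

>>> move_arm:
  plan: "0.0594 -0.0054 0 0 0 0 0.06;0 0 0.05 0 0 0 0.06;0 0 0.05 0 0 0 0.06;0 0 0.05 0 0 0 0.06;0 0 0 0 0 0 0.06;0 0 0.04 0 0 0 0.06;0 0 0.034 0 0 0 0.06;0 0 0 0 0 0 0.06;0 0 0 0 0 0 0.025;0 0 0 0 0 0 0.025;0 0 0 0 0 0 0.025;0 0 0 0 0 0 0.025"
  grip_force: 35

```text
time_s: 17.45
position: [0.6088, 0.2877, 0.0115]
tool_rot: [[0.83, 0.558, 0.005], [0.558, -0.83, 0.001], [0.005, 0.002, -1.0]]
ft_force: [-0.5, -1.2, 6.8]
grip_width: 0.0341
gripper_force: 34.1
```

>>> move_arm:
  plan: "0 0 0 0 0 0 0.025;0 0 0 0 0 0 0.025"

```text
time_s: 17.7
position: [0.6088, 0.2877, 0.0115]
tool_rot: [[0.83, 0.558, 0.005], [0.558, -0.83, 0.001], [0.005, 0.002, -1.0]]
ft_force: [0.0, -1.2, 5.9]
grip_width: 0.0338
gripper_force: 34.1
```

>>> move_arm:
  plan: "0 0 -0.035 0 0 0 0.025;0 0 -0.05 0 0 0 0.025;0 0 -0.055 0 0 0 0.025;-0.0362 0.0253 0 0 0 0 0.025;-0.0362 0.0253 0 0 0 0 0.025;-0.0362 0.0253 0 0 0 0 0.025;-0.0362 0.0253 0 0 0 0 0.025;-0.0362 0.0253 0 0 0 0 0.025;-0.0362 0.0253 0 0 0 0 0.025;-0.0362 0.0253 0 0 0 0 0.025;0 0 0.06 0 0 0 0.025;0 0 0 0 0 0 0.025"

```text
time_s: 19.2
position: [0.4941, -0.0009, 0.0872]
tool_rot: [[0.83, 0.557, -0.005], [0.557, -0.83, 0.001], [-0.004, -0.004, -1.0]]
ft_force: [0.2, 0.1, -0.5]
grip_width: 0.0338
gripper_force: 35.2
```

```bash
python3 - <<'E'
from h import *
p,W,c=look([],'w7.png')
go((.4974,-.0006),.019)
E
```

```text
19.2 [ 0.4941 -0.0009  0.0872] q [-13.9  25.8  95.2   0.   59.3  42.3] xaxis deg 33.9
go (0.4974, -0.0006) tool shift [0.0016 0.0009 0.0701]
```

View pics/w7.png

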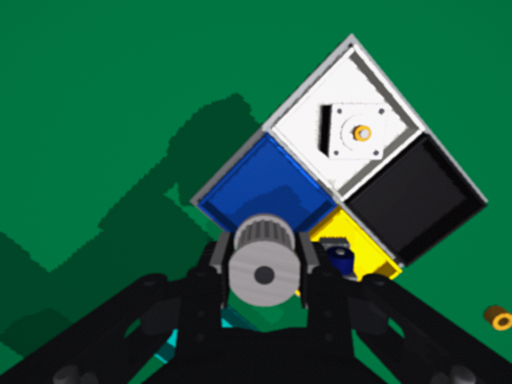

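The pulley is held upright over the blue cup at (265,265). The roller stands in the yellow cup at (338,258).

>>> move_arm:
  plan: "0.001 0 0.03 0 0 0 0.025;0 0 0.015 0 0 0 0.025;0 0 0 0 0 0 0.025;0 0 0 0 0 0 0.025"

```text
time_s: 19.75
position: [0.4977, -0.0003, 0.0452]
tool_rot: [[0.83, 0.558, 0.003], [0.558, -0.83, -0.001], [0.002, 0.002, -1.0]]
ft_force: [0.4, 0.5, -1.0]
grip_width: 0.0336
gripper_force: 35.3
```

>>> move_arm:
  plan: "0 0 0.016 0 0 0 0.025;0 0 0.0102 0 0 0 0.025;0 0 0 0 0 0 0.025;0 0 0 0 0 0 0.043;0 0 0 0 0 0 0.043;0 0 0 0 0 0 0.043;0 0 -0.02 0 0 0 0.043;0 0 -0.04 0 0 0 0.043;0 0 -0.05 0 0 0 0.06;0 0 -0.05 0 0 0 0.06;0 0 -0.05 0 0 0 0.06;0 0 0 0 0 0 0.06"

```text
time_s: 21.25
position: [0.4978, -0.0006, 0.2306]
tool_rot: [[0.83, 0.558, 0.007], [0.558, -0.83, -0.002], [0.005, 0.006, -1.0]]
ft_force: [0.6, 0.0, -0.8]
grip_width: 0.0601
gripper_force: 0.0
```

>>> move_arm:
  plan: "0.0271 -0.0395 0 0 0 0 0.06;0.0271 -0.0395 0 0 0 0 0.06;0.0271 -0.0395 0 0 0 0 0.06;0.0271 -0.0395 0 0 0 0 0.06;0.0271 -0.0395 0 0 0 0 0.06;0.0271 -0.0395 0 0 0 0 0.06;0.0271 -0.0395 0 0 0 0 0.06;0.0271 -0.0395 0 0 0 0 0.06;0 0 0.05 0 0 0 0.06;0 0 0.06 0 0 0 0.06;0 0 0 0 0 0 0.06;0 0 0 0 0 0 0.06"

```text
time_s: 22.75
position: [0.5011, 0.3832, 0.119]
tool_rot: [[0.83, 0.558, 0.002], [0.558, -0.83, 0.001], [0.002, 0.0, -1.0]]
ft_force: [1.4, -0.1, -0.2]
grip_width: 0.0596
gripper_force: 0.0
```

```bash
python3 - <<'E'
from h import *
p,W,c=look(['purple_holder'],'w8.png')
Q=top(W,(.5017,.3825),.040,.048)
go((.5017,.3825),.018)
E
```

```text
22.75 [0.5011 0.3832 0.119 ] q [26.7 35.1 70.4  0.  74.3 82.8] xaxis deg 33.9
purple_holder [([263, 191], 0.95, [0.4997, 0.3838, 0.0])]
(0.5017, 0.3825) n 408 mean [0.5027 0.3842 0.0461] zmax 0.048 rect mm [501.6 383.2] [21.4 20.7] 33.9
go (0.5017, 0.3825) tool shift [-0.0006  0.0009  0.1018]
```

View pics/w8.png

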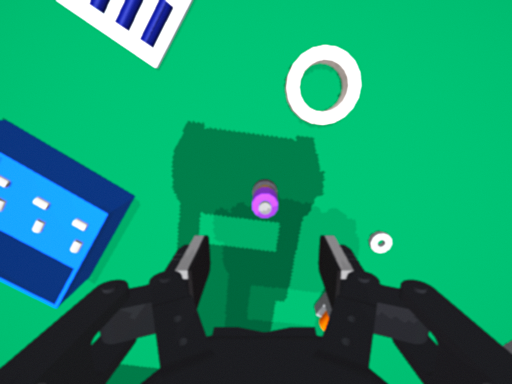

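The purple-collared holder is at (265,203), centred between the fingers. The orange roller at (325,312) is clear. I'm gripping the collar.

>>> move_arm:
  plan: "0 0 0.035 0 0 0 0.06;0 0 0.035 0 0 0 0.06;0 0 0.031 0 0 0 0.06;0 0 0 0 0 0 0.06;0 0 0 0 0 0 0.06;0 0 0 0 0 0 0.012;0 0 0 0 0 0 0.012;0 0 0 0 0 0 0.012;0 0 0 0 0 0 0.012;0 0 0 0 0 0 0.012;0 0 0 0 0 0 0.012;0 0 0 0 0 0 0.012"
  grip_force: 30

```text
time_s: 24.35
position: [0.5007, 0.3831, 0.0171]
tool_rot: [[0.83, 0.558, 0.002], [0.558, -0.83, 0.001], [0.002, 0.0, -1.0]]
ft_force: [-1.8, -0.6, 6.5]
grip_width: 0.0211
gripper_force: 29.2
```

>>> move_arm:
  plan: "0 0 -0.035 0 0 0 0.012;0 0 -0.055 0 0 0 0.012;0 0 -0.06 0 0 0 0.012;-0.0241 0.0481 0 0 0 0 0.012;-0.0241 0.0481 0 0 0 0 0.012;-0.0241 0.0481 0 0 0 0 0.012;-0.0241 0.0481 0 0 0 0 0.012;-0.0241 0.0481 0 0 0 0 0.012;-0.0241 0.0481 0 0 0 0 0.012;-0.0241 0.0481 0 0 0 0 0.012;-0.0241 0.0481 0 0 0 0 0.012;-0.0241 0.0481 0 0 0 0 0.012"

```text
time_s: 25.85
position: [0.5616, -0.0991, 0.1662]
tool_rot: [[0.83, 0.558, -0.0], [0.558, -0.83, 0.0], [-0.0, -0.0, -1.0]]
ft_force: [0.4, -0.4, -0.4]
grip_width: 0.0207
gripper_force: 29.5
```

>>> move_arm:
  plan: "0 0 0.05 0 0 0 0.012;0 0 0.04 0 0 0 0.012;0 0 0 0 0 0 0.012;0 0 0 0 0 0 0.012"

```text
time_s: 26.35
position: [0.5625, -0.0976, 0.0777]
tool_rot: [[0.83, 0.558, 0.002], [0.558, -0.83, -0.001], [0.001, 0.002, -1.0]]
ft_force: [0.3, -0.4, -0.2]
grip_width: 0.0212
gripper_force: 29.5
```

```bash
python3 - <<'E'
from h import *
p,W,c=look([],'w9.png')
go((.562,-.0968),.0246)
E
```

```text
26.35 [ 0.5625 -0.0976  0.0777] q [-21.7  32.6  83.7   0.   63.6  34.4] xaxis deg 33.9
go (0.562, -0.0968) tool shift [-0.0002 -0.0012  0.0535]
```

View pics/w9.png

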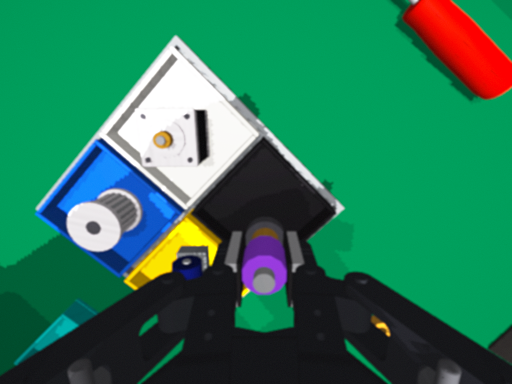

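The pulley stands in the blue cup (105,210), the motor in white, and the roller in yellow. The holder is upright over the black cup. I'm lowering and releasing it.

>>> move_arm:
  plan: "0 0 0.025 0 0 0 0.012;0 0 0.018 0 0 0 0.012;0 0 0.0098 0 0 0 0.012;0 0 0 0 0 0 0.012;0 0 0 0 0 0 0.035;0 0 0 0 0 0 0.035;0 0 0 0 0 0 0.035;0 0 -0.02 0 0 0 0.035;0 0 -0.04 0 0 0 0.035;0 0 -0.05 0 0 0 0.06;0 0 -0.05 0 0 0 0.06;0 0 -0.04 0 0 0 0.06"

```text
time_s: 27.9
position: [0.5617, -0.0974, 0.2256]
tool_rot: [[0.83, 0.558, 0.002], [0.558, -0.83, -0.001], [0.001, 0.001, -1.0]]
ft_force: [0.0, 0.4, -0.4]
grip_width: 0.0597
gripper_force: 0.0
```

>>> move_arm:
  plan: "-0.05 0 0 0 0 0 0.06;-0.05 0 0 0 0 0 0.06;0 0 0 0 0 0 0.06;0 0 0 0 0 0 0.06"

```text
time_s: 28.4
position: [0.479, -0.1531, 0.2235]
tool_rot: [[0.83, 0.558, 0.001], [0.558, -0.83, -0.0], [0.0, 0.0, -1.0]]
ft_force: [-0.6, -0.3, -0.1]
grip_width: 0.0601
gripper_force: 0.0
```

```bash
python3 - <<'E'
from h import *
p,W,c=look(['navy_roller','purple_holder','motor','pulley'],'w10.png')
u=np.array([.9813,-.1925]);v=np.array([.1925,.9813])
for n,xy,z in (('roller',(.4816,-.081),.04),('holder',(.562,-.0968),.047),('motor',(.5778,-.0164),.045),('pulley',(.4974,-.0006),.04)):
    print(n); top(W,xy,z,.065,.036)
for n in ('scene','side'):
    shot(n,n+'9.png')
a=cv2.imread('pics/scene9.png');b=cv2.imread('pics/w10.png')
cv2.imwrite('pics/f.png',np.vstack([cv2.resize(b[:200],(796,311)),cv2.resize(a[90:350,130:450],(350,285),interpolation=3)[:, :].copy() if 0 else cv2.copyMakeBorder(cv2.resize(a[90:350,130:450],(350,285)),0,0,0,446,0)]))
E
```

```text
28.4 [ 0.479  -0.1531  0.2235] q [-31.2  17.4  82.4   0.   80.1  24.9] xaxis deg 33.9
navy_roller [([218, 136], 0.86, [0.4814, -0.0795, 0.0])]
purple_holder [([264, 87], 0.88, [0.5641, -0.0955, 0.0]), ([169, 92], 0.41, [0.4941, -0.0015, 0.0])]
motor [([216, 37], 0.62, [0.5784, -0.0181, 0.0])]
pulley [([169, 90], 0.76, [0.4956, 0.0003, 0.0])]
roller
(0.4816, -0.081) n 636 mean [ 0.4826 -0.0802  0.0435] zmax 0.0468 rect mm [481.7 -80.2] [43.4 24. ] 34.0
holder
(0.562, -0.0968) n 346 mean [ 0.5619 -0.0967  0.0542] zmax 0.0608 rect mm [561.9 -96.4] [19.9 20.1] 34.0
motor
(0.5778, -0.0164) n 1394 mean [ 0.5775 -0.0161  0.05  ] zmax 0.0623 rect mm [577.4 -15.5] [35.2 35.2] 34.1
pulley
(0.4974, -0.0006) n 941 mean [ 0.4951 -0.0012  0.0438] zmax 0.0459 rect mm [494.8  -1.1] [34.7 35.8] 33.9
```

View pics/f.png

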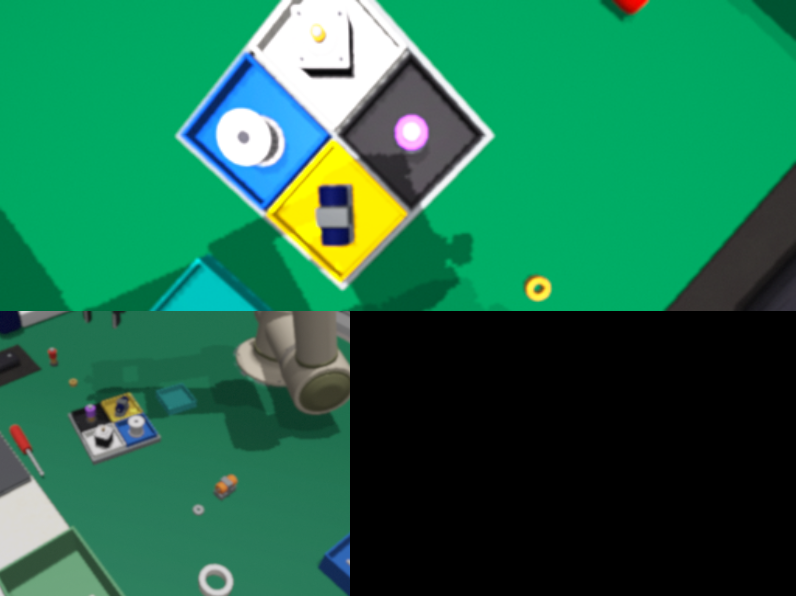

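All four parts stand centred and upright in their cups, with top heights as expected. The orange roller and red holder are where they began.

```bash
python3 -c "
from rig import env
print(env.close_job())"
```

```text
the job is handed in; nothing more can be done
None
```

The job is handed in, with no verdict returned: my last look showed all four parts upright and centred in their own cups at about 28 s of the 96 s limit, and the orange roller and red holder still standing where they began.

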